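Ready the sign-post stub: clear the tape, drop the kickstand, hold it upright

ROBOT

A 6-joint arm with a two-finger parallel gripper is mounted at the origin on the work surface. World frame = base frame: x ahead of the robot, y to its left, z up, the work surface at z = 0. Lengths are in m, angles in rad, forces in N, time in s.
With the tool pointing down it reaches from about 0.25 to 0.775 m from the base axis. Payload 4 kg.
Tool frame: the origin (TCP) lies at the centre of the arm's flange, where the gripper is bolted on; the fingertips stand 199 mm ahead of it and the grasp point (between the pads) lies 180 mm ahead of it; z points along the fingers, y is the line along which they close (so a half turn about z gives the same grasp; the last joint's range is limited). The gripper opens to 94 mm and grips with 3 to 60 N. Pads are 16 mm wide; open, the fingers measure 119 mm over their backs; the gripper's body (75 mm by 177 mm) begins 78 mm behind the grasp point.
Start: joints at [1.055, 0.087, 1.371, -0, 1.684, -0.103], TCP at [0.221, 0.504, 0.405] pointing down, gripper open.
Joint ranges: [-3.1, 3.1], [-0.76, 2.03], [0.27, 2.55], [-1.08, 4.22], [0.17, 2.65], [-2.57, 2.57]. Speed limits (rad/s): [2.79, 2.79, 3.14, 3.14, 3.14, 3.14].

INTERFACE

Orientations are given as [roll, pitch, yaw] about the fixed x, y, z axes, in that order (R = Rz(yaw) Ry(pitch) Rx(roll)).
In Python, from bench import robot, eyes, models gives the robot as it stands.
- The arm moves only by the tool step_arm, never from a script. Its argument "commands" is a list that holds one entry, the list of rows, each a list of 7 numbers: the shift along the tool's x, y, z in mm, then the turn, a rotation vector about the tool's x, y, z in rad, then the finger opening in mm, from 0 to 94. In form: [[[tx, ty, tz, wx, wy, wz, gripper], ...]]. A call has 1 to 20 rows; each row shifts and turns the commanded pose from where the row before left it, along the tool's axes as they then stand; what a row does not reach is not made up. A row lasts 1/8 s, in which the tool goes at most 62.5 mm and 10.7 degrees, less where a joint would pass 70% of its speed; a pose out of reach is approached as far as the arm can. A call is refused whole if a number of a shift passes 62.5 or a number of a turn 0.188, either way. A call with a gripper value outside its range is refused whole. The fingers move at their own pace and stop on an object; the grip force is fixed at half the most. Time passes only in rows, so rows that do not move let the fingers close. It gives the time, the measured TCP pose, the force, the opening and the grip force at its end, in the units of the state.
- robot.get_obs(): the state, without advancing time (a new reading comes with each control period).
- eyes.snapshot(name): name is "side" or "top"; returns a dict with "color" (480x640x3 uint8, red, green, blue), "camera_matrix" (3x3 intrinsics, pixels), "eye" and "rotation" of the camera in the world. Camera axes: x right, y up, looking along -z (the intrinsics and any distortion apply to the point x, -y, -z); pixel columns grow to the right and rows downward; lengths in m; the calibration is good to about 2 mm. A picture is of the moment at which its call begins. There is no depth.
- robot.close_job(): hands the job in; it is judged then, once.
Trained networks look in a picture, given as the dict that the camera call returned (one of the last four; its "shot" number tells which), for a name from the list of things; names that differ only in an ending like _2 or _b are one class to them, and where a whole thing is asked for, a point or a joint stands for the part that bears it (a point fixed in the world has none). Each returns a list of dicts, best first, with "confidence" (0 to 1); they miss things now and then, are a little off and sometimes report something else, mostly with a low value. They report only what shows in the picture. A call takes as long as a camera call.
- models.masks_of(picture, query): "mask" (480x640 bool, what is visible of it) and "xy" ([column, row] in pixels, amid what is visible of it).
- models.tip_of(picture, query): "xy" ([column, row] in pixels: a listed point, or the origin of a listed thing).
The state is a dict: "time": time; "joint_positions": joint angles; "qvel": joint speeds; "joint_torque": joint torques, N m; "tool_pos": TCP position; "ee_rot": TCP orientation; "wrist_force": force on the tool from outside, world axes, zero at the start; "wrist_torque": the same for the moment, N m; "width": finger opening in m; "finger_force": force on a finger pad.
Only numpy, scipy, OpenCV 4.12 (cv2) and the standard library are available. Lean on these libraries where they do the work, as an engineer would, in place of code of your own. Each camera call takes 0.05 s, during which the arm holds its last target. There are 200 camera calls.

TASK

Get the tipped sign-post stub ready for its sign: slide the blue tape roll off the post and lay it flat in the black tray, and only then flip the red kickstand over its centre, all the way down, while the post still leans back on its rest. After that grip the post, raise it upright and finish while still holding it there: do not let go, the post tips over by itself. Leave the glue bottle, the spray can, the screwdriver and the plywood offcut where they are.

Things in the scene. Friction and masses are not known exactly. Their poses are not given: they have to be found in the camera images.
- foot: Yellow-painted steel base plate, fixed to the bench, 220 x 150 x 10 mm, with a dark fork at its middle. Origin on the bench surface, straight below the post's axle; x = the way the kickstand flips (the post leans towards -x at the start), y = along the axle, z up. The plate runs from x = -90 to +130 mm. Fork cheeks and a rest behind the post reach at most 75 mm above the bench, within 42 mm of the origin
- post (a joint): Tip angle of the post about its axle (the foot's y axis, 45 mm above the bench): -0.32 rad = leaning back on its rest (the start), 0 = upright, positive = tipping towards the foot's +x. No spring and hardly any friction: it falls to either side when not held. Its mass is about 0.8 kg with the weight spread along it, so about 2 N at the top raises it
- post_axle (a point): Point on the post's axle, on the post's centre line, 45 mm above the bench; z = along the post towards its top, y = the axle
- post_top (a point): Centre of the top end of the aluminium post, a round bar of 22 mm diameter, 182 mm along it from the axle; axes as for post_axle. A collar of 44 mm diameter, 5 mm thick, 133 to 138 mm from the axle, carries the tape roll; above it the post is bare and can be gripped once the roll is off
- kickstand (a joint): Angle of the kickstand about its pivot on the post, relative to the post: 0 = folded up beside the post (the start), 2.2 rad = fully down, at its stop. It moves freely: its own weight holds it folded while it leans back past the vertical, and once its crossbar is pushed towards the foot's +x beyond the vertical (joint value 0.32 while the post is on its rest) it falls down to the stop by itself. Under 1 N at the crossbar moves it; a hard push would lift the post as well
- kick_pivot (a point): Kickstand pivot: on the post's +x side, 26 mm from the post's centre line and 30 mm above the axle along the post; y = pivot axis, parallel to the axle, z = along the kickstand towards its crossbar
- kick_bar (a point): Middle of the kickstand's red crossbar (round, 12 mm diameter with 15 mm rubber ends, 130 mm long, along y, so it reaches 65 mm to either side), 85 mm from the pivot. Axes as for kick_pivot. When folded it lies 115 mm from the axle along the post, about 18 mm below the collar; with the post upright and the kickstand down it hangs about 9 mm above the base plate
- tape_roll: Blue tape roll: ring of 64 mm outer and 29 mm inner diameter, 38 mm high, about 0.12 kg, sitting loosely over the post on the collar. Origin at the centre of the ring, z = its axis. The post's end stands only about 6 mm out of it
- tray: Black open tray, fixed, 180 x 180 mm, walls 4 mm thick and 28 mm high, floor 4 mm thick. Origin under its centre, on the bench. It may stand left or right of the foot
- parts_bin: Blue bin, fixed, 160 x 160 x 75 mm high, with metal bushes in it; stands on the side opposite to the tray. Origin under its centre
- glue: Yellow glue bottle, 56 mm diameter, 150 mm high, loose bystander
- spray_can: Red spray can, 64 mm diameter, 180 mm high, loose bystander
- screwdriver: Screwdriver lying on the bench, loose bystander
- offcut: Plywood offcut, 100 x 50 x 22 mm, loose bystander

How it is judged:
By the outcome, as a careful person would: the job done as asked, in the order asked, and still so for the second after the job is handed in, while the arm keeps its last pose, push and grip.
It also fails if it takes over 64 s, if anything falls off the work surface, if the arm or the gripper's body presses on something with over 40 N, if the wrist force passes 120 N, or if a joint passes its speed limit or range.

## Working session

There is one attempt and no reset: what is moved stays moved. The work goes in short steps, Python scripts to look and compute and a tool call to move; the robot and the scene stay as the last step left them, time stands still between calls to the robot, and variables do not carry over. Pictures are saved under pics/ and viewed, at most 10 in all, crops included, and the job is handed in when it is done.

Besides the shell and the picture viewer there is one more tool, called after "Emit:" as name([rows], argument=value, ...), one row to a line, values as JSON. step_arm: Moves the arm, as the interface text tells. Its arguments: {"type":"object","properties":{"commands":{"type":"array"}},"required":["commands"]}

```bash
mkdir -p pics; ls
cat > h.py <<'E'
import numpy as np, cv2
from scipy.spatial.transform import Rotation as R
from bench import robot, eyes, models
def proj(p,P):
    q=np.asarray(p['rotation']).T@(np.asarray(P)-p['eye']); q=np.array([q[0],-q[1],-q[2]])
    u=np.asarray(p['camera_matrix'])@q; return u[:2]/u[2]
def ray(p,xy):
    d=np.linalg.inv(np.asarray(p['camera_matrix']))@[xy[0],xy[1],1]
    d=np.asarray(p['rotation'])@[d[0],-d[1],-d[2]]; return np.asarray(p['eye']),d/np.linalg.norm(d)
def tri(ps,xys):
    A=np.zeros((3,3));b=np.zeros(3)
    for p,xy in zip(ps,xys):
        e,d=ray(p,xy);M=np.eye(3)-np.outer(d,d);A+=M;b+=M@e
    X=np.linalg.solve(A,b); return X,[np.round(proj(p,X)-xy,1) for p,xy in zip(ps,xys)]
def onz(p,xy,z):
    e,d=ray(p,xy);return e+d*(z-e[2])/d[2]
def save(p,n): cv2.imwrite('pics/'+n+'.png',p['color'][...,::-1])
E
python3 - <<'E'
from h import *
np.set_printoptions(precision=4,suppress=True)
s=eyes.snapshot('side');t=eyes.snapshot('top');save(s,'s0');save(t,'t0')
for p in(s,t):print(p['eye'],p['rotation'],p['camera_matrix'],[k for k in p])
for n in ['foot','post_axle','post_top','kick_pivot','kick_bar','tape_roll','tray','parts_bin','glue','spray_can','screwdriver','offcut']:
    a=models.tip_of(s,n);b=models.tip_of(t,n)
    print(n,[(np.round(x['xy'],1),round(x['confidence'],2)) for x in a[:2]],[(np.round(x['xy'],1),round(x['confidence'],2)) for x in b[:2]])
    if a and b:
        X,e=tri([s,t],[a[0]['xy'],b[0]['xy']]);print('   ',X,e)
    if b: print('   z0',onz(t,b[0]['xy'],0))
o=robot.get_obs();print(o)
E
```

```text
pics
[ 0.5108 -0.8319  0.9195] [ 0.8199 -0.009  -0.0358] [[504.811    0.     328.7424]
 [  0.     504.811  245.7494]
 [  0.       0.       1.    ]] ['color', 'camera_matrix', 'eye', 'rotation', 'shot']
[ 0.3617 -0.0137  1.6532] [ 0.1072 -0.0025 -1.5625] [[623.2387   0.     321.322 ]
 [  0.     623.2387 236.1041]
 [  0.       0.       1.    ]] ['color', 'camera_matrix', 'eye', 'rotation', 'shot']
foot [(array([353.9, 299.4]), 0.68)] [(array([330.4, 211.8]), 0.86)]Traceback (most recent call last):
  File "<stdin>", line 9, in <module>
  File "h.py", line 14, in tri
    X=np.linalg.solve(A,b); return X,[np.round(proj(p,X)-xy,1) for p,xy in zip(ps,xys)]
                                               ~~~~^^^^^
  File "h.py", line 5, in proj
    q=np.asarray(p['rotation']).T@(np.asarray(P)-p['eye']); q=np.array([q[0],-q[1],-q[2]])
                                                                        ~^^^
IndexError: invalid index to scalar variable.
```

```bash
sed -i "s/np.asarray(p\['rotation'\])/R.from_euler('xyz',p['rotation']).as_matrix()/" h.py
python3 - <<'E'
from h import *
np.set_printoptions(precision=4,suppress=True)
s=eyes.snapshot('side');t=eyes.snapshot('top')
for n in ['foot','post_axle','post_top','kick_pivot','kick_bar','tape_roll','tray','parts_bin','glue','spray_can','screwdriver','offcut']:
    a=models.tip_of(s,n);b=models.tip_of(t,n)
    print(n,[(np.round(x['xy'],1),round(x['confidence'],2)) for x in a[:2]],[(np.round(x['xy'],1),round(x['confidence'],2)) for x in b[:2]])
    if a and b:
        X,e=tri([s,t],[a[0]['xy'],b[0]['xy']]);print('   ',X,e)
    if b: print('   z0',onz(t,b[0]['xy'],0))
o=robot.get_obs();print(o)
E
```

```text
foot [(array([353.2, 302.6]), 0.64)] [(array([330.7, 209.7]), 0.81), (array([330.3, 208.5]), 0.39)]
    [ 0.6091 -0.0411 -0.0069] [array([ 1.2, -0.2]), array([0. , 1.1])]
   z0 [ 0.611  -0.0409  0.    ]
post_axle [(array([354.7, 284.7]), 0.76)] [(array([331. , 209.1]), 0.7)]
    [ 0.6058 -0.0407  0.0551] [array([-0.6,  0.1]), array([-0. , -0.6])]
   z0 [ 0.6127 -0.0417  0.    ]
post_top [(array([327.9, 227.4]), 0.81)] [(array([321.5, 221.3]), 0.61)]
    [ 0.548  -0.0164  0.2121] [array([ 1.6, -0.3]), array([0.1, 1.5])]
   z0 [ 0.5795 -0.0165  0.    ]
kick_pivot [(array([363.2, 272.8]), 0.9)] [(array([327.7, 200.1]), 0.82), (array([190.8, 247.7]), 0.17)]
    [ 0.6245 -0.0316  0.0849] [array([-0.7,  0.1]), array([-0. , -0.6])]
   z0 [ 0.637  -0.0326  0.    ]
kick_bar [(array([351.5, 245.5]), 0.93)] [(array([329. , 204.4]), 0.64), (array([189.8, 248.6]), 0.46)]
    [ 0.5965 -0.0339  0.1738] [array([ 0.5, -0.1]), array([0. , 0.4])]
   z0 [ 0.6253 -0.0362  0.    ]
tape_roll [(array([336.6, 233.3]), 0.81)] [(array([323.7, 217.9]), 0.6)]
    [ 0.5624 -0.0212  0.1983] [array([-0.4,  0.1]), a
[... 987 characters left out ...]
offcut [(array([257.2, 358.5]), 0.79), (array([362.2, 274. ]), 0.58)] [(array([390. , 294.7]), 0.96)]
    [ 0.3866 -0.1989 -0.0001] [array([-0.5,  0.1]), array([-0.1, -0.4])]
   z0 [ 0.3855 -0.1991  0.    ]
{'time': 1.5, 'joint_positions': array([ 1.0549,  0.0872,  1.3707, -0.    ,  1.6836, -0.1031]), 'qvel': array([ 0.0009, -0.0004, -0.0016, -0.0001,  0.0011,  0.001 ]), 'joint_torque': array([ -0.0003, -34.0037, -30.2594,   0.0718,   0.0237,  -0.    ]), 'tool_pos': array([0.2207, 0.5038, 0.4047]), 'ee_rot': array([3.1415, 0.    , 2.7288]), 'wrist_force': array([ 0.3738, -0.4969, -0.6725]), 'wrist_torque': array([ 0.0073, -0.0267,  0.0026]), 'finger_force': 0.0, 'width': 0.09411061667438023}
```

View pics/s0.png

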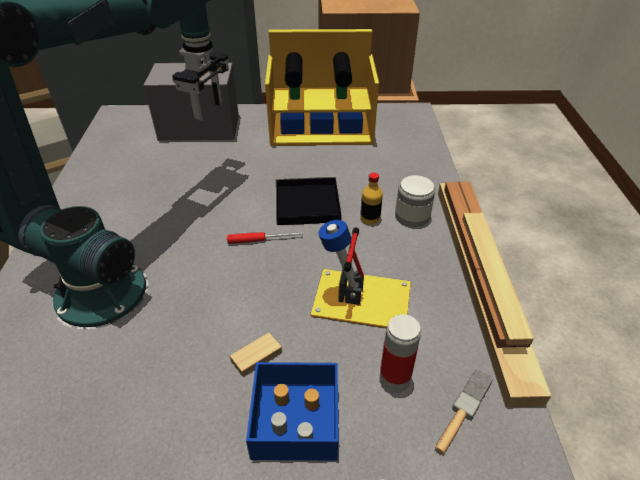

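View pics/t0.png

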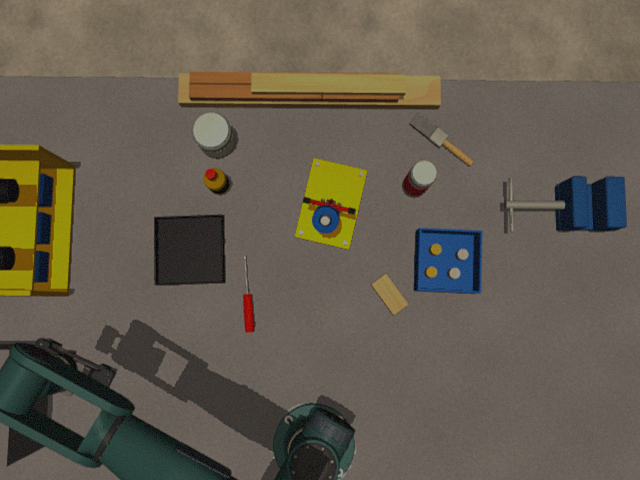

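The side view shows the blue roll at (335,235) on the post leaning towards the robot, with the plate around (360,298). In the top view the tray is at (190,250), the plate runs from (321,242) to (340,164), and the bin is on the right. Next I fit the foot pose.

```bash
cat >> h.py <<'E'
from scipy.optimize import least_squares
np.set_printoptions(precision=4,suppress=True)
def pc(a,x,z): # post coords -> foot coords at tip a
    c,s=np.cos(a),np.sin(a); return np.array([x*c+z*s,0,0.045-x*s+z*c])
def W(f,P):
    c,s=np.cos(f[2]),np.sin(f[2]);return np.array([f[0]+c*P[0]-s*P[1],f[1]+s*P[0]+c*P[1],P[2]])
def best(p,n):
    r=models.tip_of(p,n); return r[0] if r else None
def rows(pos,rv,targets,maxmm=45,maxr=.14):
    """targets: list of (pos, Rot). prints rows (tool-frame), integrates rounded values"""
    Rc=R.from_euler('xyz',rv) if not isinstance(rv,R) else rv; p=np.array(pos,float)
    out=[]
    for tp,tR in targets:
        n=int(max(np.ceil(np.linalg.norm(tp-p)*1000/maxmm),np.ceil((Rc.inv()*tR).magnitude()/maxr),1))
        p0=p.copy()
        for i in range(n):
            k=n-i
            d=Rc.inv().apply((tp-p)/k)*1000; w=(Rc.inv()*tR).as_rotvec()/k
            d=np.round(d,1 if k==1 else 0); w=np.round(w,3)
            out.append([*d,*w]); p=p+Rc.apply(d/1000); Rc=Rc*R.from_rotvec(w)
        out.append('--')
    for r in out: print(r if r=='--' else ','.join(f'{v:g}' for v in r))
    return p,Rc
E
python3 - <<'E'
from h import *
s=eyes.snapshot('side');t=eyes.snapshot('top')
K={'foot':np.zeros(3),'post_axle':pc(-.32,0,0),'post_top':pc(-.32,0,.182),'kick_pivot':pc(-.32,.026,.03),'kick_bar':pc(-.32,.026,.115),'tape_roll':pc(-.32,0,.157)}
obs=[]
for p in(s,t):
    for n in K:
        b=best(p,n)
        if b: obs.append((p,K[n],np.array(b['xy']),n))
m=models.masks_of(t,'foot')[0]['mask'].astype(np.uint8)
h=cv2.findContours(m,cv2.RETR_EXTERNAL,cv2.CHAIN_APPROX_NONE)[0];h=max(h,key=cv2.contourArea)
bx=cv2.boxPoints(cv2.minAreaRect(h));print(bx)
C=[np.array([x,y,.01]) for x in(-.09,.13) for y in(-.075,.075)]
f0=[.608,-.041,-.24]
for c in C:
    q=proj(t,W(f0,c));i=np.argmin(np.linalg.norm(bx-q,axis=1));obs.append((t,c,bx[i],'corner'))
fun=lambda f:np.concatenate([proj(p,W(f,P))-xy for p,P,xy,n in obs])
r=least_squares(fun,f0,loss='soft_l1');print(r.x)
for o,e in zip(obs,fun(r.x).reshape(-1,2)):print(o[3],e)
m=models.masks_of(t,'tray')[0]['mask'];ys,xs=np.nonzero(m)
bb=cv2.minAreaRect(np.c_[xs,ys].astype(np.float32));print(bb,onz(t,bb[0],.02))
E
```

```text
[[293.6853 237.316 ]
 [312.7841 157.4484]
 [367.688  170.5775]
 [348.5891 250.4452]]
[ 0.6058 -0.035  -0.2322]
foot [-2.0613  2.2892]
post_axle [ 0.3409 -0.9896]
post_top [ 1.4963 -1.0154]
kick_pivot [2.1077 2.7684]
kick_bar [-2.3539  2.0862]
tape_roll [-3.7468  3.4157]
foot [-3.8191 -1.0943]
post_axle [-4.579   0.9845]
post_top [ 1.3437 -0.4912]
kick_pivot [-1.0582 -1.7131]
kick_bar [0.1885 2.4688]
tape_roll [ 77.6683 -75.5908]
corner [-0.5764  0.0118]
corner [-0.6799 -0.3023]
corner [-0.5086  0.4906]
corner [0.1033 0.5251]
((189.09152221679688, 249.9427490234375), (69.35848236083984, 70.69158935546875), 88.93909454345703) [0.4979 0.3309 0.02  ]
```

```bash
cat >> h.py <<'E'
F=[.606,-.035,-.232]
def toolpose(a,l,f=None,yoff=0): # grasp point at l along post with tip a, tool along post
    f=F if f is None else f
    P=pc(a,0,l+.18); P[1]=yoff
    u=pc(a,0,1)-pc(a,0,0)
    z=-np.array([u[0],0,u[2]]); y=np.array([0,1,0]); 
    # tool x at foot -x
    x=np.cross(y,z)
    if x[0]>0: y=-y;x=-x
    M=np.c_[x,y,z]; M=R.from_euler('z',f[2])*R.from_matrix(M)
    return W(f,P),M
E
python3 - <<'E'
from h import *
o=robot.get_obs()
P,M=toolpose(-.32,.163+.07)
print(P,M.as_euler('xyz'))
r0=R.from_euler('xyz',o['ee_rot'])
mid=np.array([.36,.30,.47])
p,q=rows(o['tool_pos'],r0,[(mid,r0),(P,M)],50)
E
```

```text
[ 0.4796 -0.0051  0.437 ] [-3.1416  0.32    2.9096]
-35,-22,-11,0,0,0
-35,-22,-11,0,0,0
-35,-22,-11,0,0,0
-35,-22,-11,0,0,0
-35,-21,-11,0,0,0
-34.4,-21.8,-10.3,0,0,0
--
-33,-33,5,-0.004,-0.046,-0.026
-32,-34,6,-0.004,-0.046,-0.026
-31,-35,7,-0.004,-0.045,-0.025
-30,-36,9,-0.004,-0.046,-0.026
-28,-36,10,-0.004,-0.045,-0.025
-27,-37,11,-0.004,-0.046,-0.026
-25,-37.6,11.3,-0.005,-0.045,-0.025
--
```

Emit:
step_arm([
  [[-35,-22,-11,0,0,0,94],[-35,-22,-11,0,0,0,94],[-35,-22,-11,0,0,0,94],[-35,-22,-11,0,0,0,94],[-35,-21,-11,0,0,0,94],[-34.4,-21.8,-10.3,0,0,0,94],[-33,-33,5,-0.004,-0.046,-0.026,94],[-32,-34,6,-0.004,-0.046,-0.026,94],[-31,-35,7,-0.004,-0.045,-0.025,94],[-30,-36,9,-0.004,-0.046,-0.026,94],[-28,-36,10,-0.004,-0.045,-0.025,94],[-27,-37,11,-0.004,-0.046,-0.026,94],[-25,-37.6,11.3,-0.005,-0.045,-0.025,94],[0,0,0,0,0,0,94],[0,0,0,0,0,0,94]],
])

```text
time: 4.18
tool_pos: [0.4794, -0.0049, 0.4371]
ee_rot: [3.141, 0.319, 2.909]
wrist_force: [-0.5, 0.2, 0.3]
width: 0.0941
finger_force: 0.0
```

Run:
```python
from h import *
o=robot.get_obs();print(o['time'],o['tool_pos'],o['ee_rot'],o['joint_positions'])
P,M=toolpose(-.32,.163+.07);print(P,M.as_euler('xyz'))
s=eyes.snapshot('side');t=eyes.snapshot('top');save(t,'t1')
for p in(s,t):
  for n in('tape_roll','post_top','kick_bar'):
    b=best(p,n); mk=models.masks_of(p,n)
    print(n,b and b['xy'], mk and (mk[0]['xy'],mk[0]['confidence']))
  print(proj(p,W(F,pc(-.32,0,.157))),proj(p,W(F,pc(-.32,0,.182))),proj(p,W(F,pc(-.32,.026,.115))))
# circle/draw predicted roll outline in side crop
im=s['color'][...,::-1].copy()
for l in(.138,.176):
    pts=[]
    for a in np.linspace(0,2*np.pi,40):
        P=pc(-.32,.032*np.cos(a),l);P[1]=.032*np.sin(a);pts.append(proj(s,W(F,P)))
    cv2.polylines(im,[np.int32(pts)],1,(0,255,0),1)
cv2.imwrite('pics/s1.png',cv2.resize(im[170:330,240:440],None,fx=4,fy=3.75,interpolation=cv2.INTER_NEAREST)[:600])
```

```text
4.175 [ 0.4794 -0.0049  0.4371] [3.1406 0.3191 2.9087] [-0.1174 -0.1797  1.5781 -0.0355  1.426  -1.456 ]
[ 0.4796 -0.0051  0.437 ] [-3.1416  0.32    2.9096]
tape_roll [334.4, 236.2] ([337.2, 236.5], 0.62)
post_top [331.4, 227.0] ([349.1, 259.7], 0.8)
kick_bar [349.5, 248.1] ([352.5, 254.9], 0.93)
[334.1411 235.6307] [330.6852 226.7999] [350.9337 248.7995]
tape_roll [322.6, 216.6] ([325.4, 209.9], 0.56)
post_top [320.2, 222.3] ([324.5, 203.7], 0.81)
kick_bar [332.4, 209.3] ([331.1, 202.1], 0.54)
[324.6914 219.6309] [323.9677 221.5292] [328.3086 206.2919]
```

View pics/s1.png

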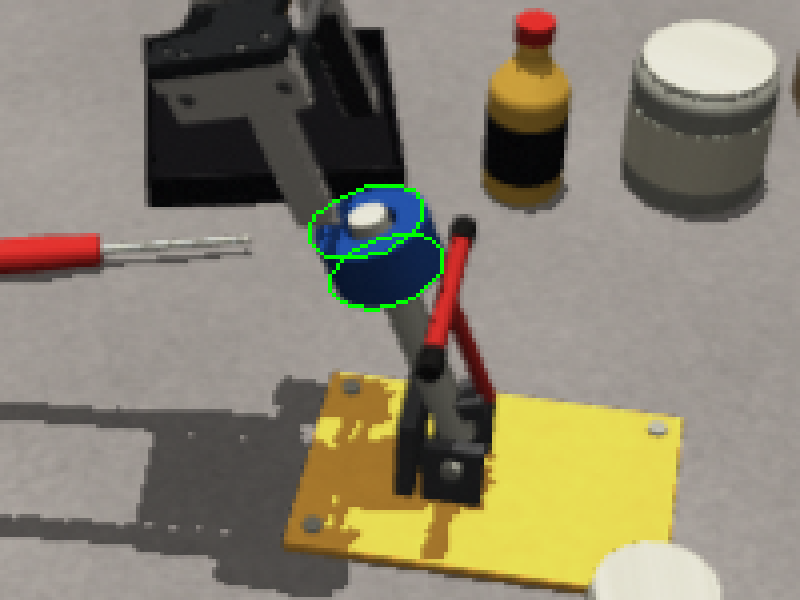

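The overlay matches the roll (crop around 375,245) to about 1 px. I'll descend along the post and grip the roll.

Emit:
step_arm([
  [[0,0,20,0,0,0,94],[0,0,20,0,0,0,94],[0,0,15,0,0,0,94],[0,0,10,0,0,0,94],[0,0,5,0,0,0,94],[0,0,0,0,0,0,80],[0,0,0,0,0,0,66],[0,0,0,0,0,0,58],[0,0,0,0,0,0,58],[0,0,0,0,0,0,58],[0,0,0,0,0,0,58],[0,0,0,0,0,0,58]],
])

```text
time: 6.38
tool_pos: [0.501, -0.0102, 0.3712]
ee_rot: [3.141, 0.321, 2.909]
wrist_force: [-1.4, 0.1, 4.3]
width: 0.0648
finger_force: 30.0
```

Emit:
step_arm([
  [[0,0,-5,0,0,0,56],[0,0,-8,0,0,0,56],[0,0,-10,0,0,0,56],[0,0,-10,0,0,0,56],[0,0,-10,0,0,0,56],[0,0,-10,0,0,0,56],[0,0,-15,0,0,0,56],[0,0,-20,0,0,0,56],[0,0,0,0,0,0,56]],
])

```text
time: 7.5
tool_pos: [0.4739, -0.0037, 0.4569]
ee_rot: [3.141, 0.325, 2.909]
wrist_force: [-0.1, -0.1, -0.6]
width: 0.0645
finger_force: 30.0
```

Run:
```python
from h import *
o=robot.get_obs();print(o['time'],o['tool_pos'],o['wrist_force'],o['width'],o['finger_force'])
s=eyes.snapshot('side')
cv2.imwrite('pics/s2.png',cv2.resize(s['color'][150:330,200:440,::-1],None,fx=3,fy=3))
V=R.from_euler('xyz',[np.pi,0,np.pi])
a=np.array([.43,.15,.45]);b=np.array([.498,.331,.30]);c=np.array([.498,.331,.215])
rows(o['tool_pos'],o['ee_rot'],[(a,R.from_euler('xyz',[np.pi,.1,3.0])),(b,V),(c,V)],40,.1)
```

```text
7.5 [ 0.4739 -0.0037  0.4569] [-0.1104 -0.1404 -0.5685] 0.06450541072100546 29.998165369033813
15,28,-4,-0.004,0.045,-0.018
15,28,-3,-0.004,0.045,-0.018
14,28,-2,-0.003,0.045,-0.018
14,29,-1,-0.004,0.045,-0.017
14.1,29.3,-0.6,-0.003,0.045,-0.018
--
-4,27,22,-0.001,0.014,-0.02
-5,27,22,-0.001,0.014,-0.02
-5,27,22,-0.001,0.014,-0.02
-6,27,22,-0.001,0.014,-0.02
-7,26,22,-0.001,0.015,-0.02
-8,26,21,-0.001,0.014,-0.021
-9.3,26,21.3,-0.001,0.015,-0.02
--
-0,0,28,-0,-0,-0
-0,0,28,-0,-0,-0
-0,0,29,-0,-0,-0
--
```

View pics/s2.png

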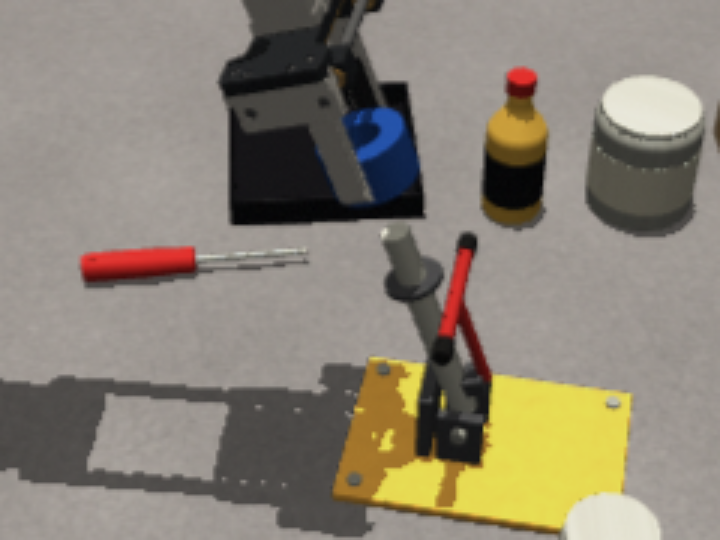

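The roll (crop 380,155) is held clear of the post, and the post still leans with its kickstand folded. Moving to the tray.

Emit:
step_arm([
  [[15,28,-4,-0.004,0.045,-0.018,56],[15,28,-3,-0.004,0.045,-0.018,56],[14,28,-2,-0.003,0.045,-0.018,56],[14,29,-1,-0.004,0.045,-0.017,56],[14.1,29.3,-0.6,-0.003,0.045,-0.018,56],[-4,27,22,-0.001,0.014,-0.02,56],[-5,27,22,-0.001,0.014,-0.02,56],[-5,27,22,-0.001,0.014,-0.02,56],[-6,27,22,-0.001,0.014,-0.02,56],[-7,26,22,-0.001,0.015,-0.02,56],[-8,26,21,-0.001,0.014,-0.021,56],[-9.3,26,21.3,-0.001,0.015,-0.02,56],[0,0,28,0,0,0,56],[0,0,28,0,0,0,56],[0,0,22,0,0,0,56],[0,0,7,0,0,0,56],[0,0,2,0,0,0,56],[0,0,2,0,0,0,56],[0,0,0,0,0,0,56]],
])

```text
time: 9.93
tool_pos: [0.4971, 0.3312, 0.2104]
ee_rot: [3.141, -0.004, 3.141]
wrist_force: [-3.5, -1.3, 6.0]
width: 0.0646
finger_force: 30.0
```

It is touching the floor at about 6 N. Release and retreat.

Emit:
step_arm([
  [[0,0,0,0,0,0,68],[0,0,0,0,0,0,76],[0,0,0,0,0,0,84],[0,0,0,0,0,0,84],[0,0,-10,0,0,0,84],[0,0,-30,0,0,0,84],[0,0,-45,0,0,0,84],[0,0,-55,0,0,0,60],[0,0,-55,0,0,0,30],[0,0,-40,0,0,0,0]],
])

```text
time: 11.18
tool_pos: [0.4979, 0.3308, 0.4476]
ee_rot: [3.139, -0.001, 3.141]
wrist_force: [0.3, 1.2, -0.5]
width: 0.0577
finger_force: 0.0
```

Run:
```python
from h import *
o=robot.get_obs();print(o['time'],o['tool_pos'],o['ee_rot'],o['wrist_force'],o['width'])
s=eyes.snapshot('side')
cv2.imwrite('pics/s3.png',cv2.resize(s['color'][150:330,220:440,::-1],None,fx=3,fy=3))
b=best(s,'tape_roll');print(b,proj(s,[.498,.331,.023]))
# push pose: vertical tool, fingertips z .150, foot y=+-42
V=R.from_euler('xyz',[np.pi,0,F[2]+np.pi])
for y in(.042,):
    A=W(F,[-.060,y,.150+.199]);print(A)
    up=A+[0,0,.09]
    rows(o['tool_pos'],o['ee_rot'],[(up,V),(A,V)],50,.14)
```

```text
11.175 [0.4979 0.3308 0.4476] [ 3.1392 -0.0013  3.1413] [ 0.2771  1.1509 -0.4771] 0.05767215350312792
{'xy': [309.0, 198.4], 'confidence': 0.61} [307.1394 198.1925]
[0.5573 0.0197 0.349 ]
-8,-44,1,0,-0,0.033
-10,-44,1,0,-0,0.033
-12,-44,1,0,-0,0.033
-13,-43,1,0.001,-0,0.033
-14,-43,1,0,-0.001,0.033
-16,-43,1,0.001,-0,0.033
-16.8,-42.1,2,0,-0.001,0.034
--
-0,0,45,0,0,-0
-0,0,45,0,0,-0
--
```

View pics/s3.png

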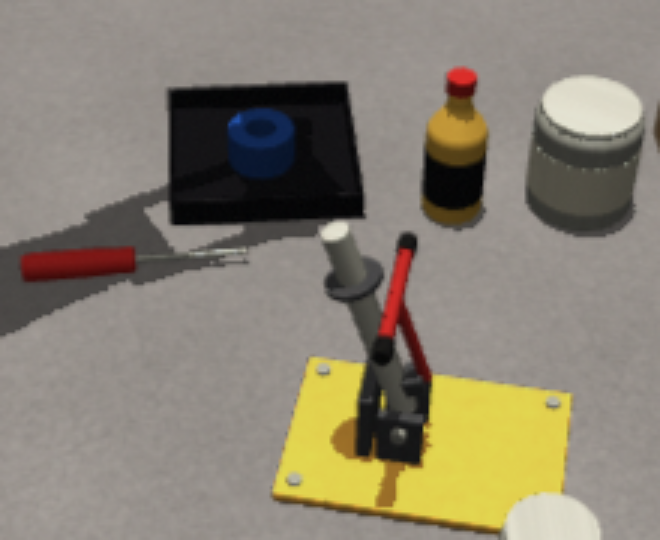

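The roll lies flat in the tray (crop 262,140), and the kickstand is still folded with its near bar end at (382,348). I'll move behind the far half of the crossbar with the fingers closed.

Emit:
step_arm([
  [[-8,-44,1,0,0,0.033,0],[-10,-44,1,0,0,0.033,0],[-12,-44,1,0,0,0.033,0],[-13,-43,1,0.001,0,0.033,0],[-14,-43,1,0,-0.001,0.033,0],[-16,-43,1,0.001,0,0.033,0],[-16.8,-42.1,2,0,-0.001,0.034,0],[0,0,30,0,0,0,0],[0,0,30,0,0,0,0],[0,0,20,0,0,0,0],[0,0,10,0,0,0,0],[0,0,0,0,0,0,0]],
])

```text
time: 12.78
tool_pos: [0.557, 0.0197, 0.3441]
ee_rot: [-3.138, -0.005, 2.909]
wrist_force: [-0.1, 0.8, -0.2]
width: 0.0007
finger_force: 0.0
```

Run:
```python
from h import *
o=robot.get_obs();print(o['time'],o['tool_pos'],o['ee_rot'],o['wrist_force'],o['width'])
print(W(F,[-.060,.042,.349]))
s=eyes.snapshot('side')
cv2.imwrite('pics/s4.png',cv2.resize(s['color'][180:320,280:440,::-1],None,fx=4,fy=4))
```

```text
12.775 [0.557  0.0197 0.3441] [-3.1382 -0.0053  2.9093] [-0.0737  0.7621 -0.1939] 0.0006603382357086077
[0.5573 0.0197 0.349 ]
```

View pics/s4.png

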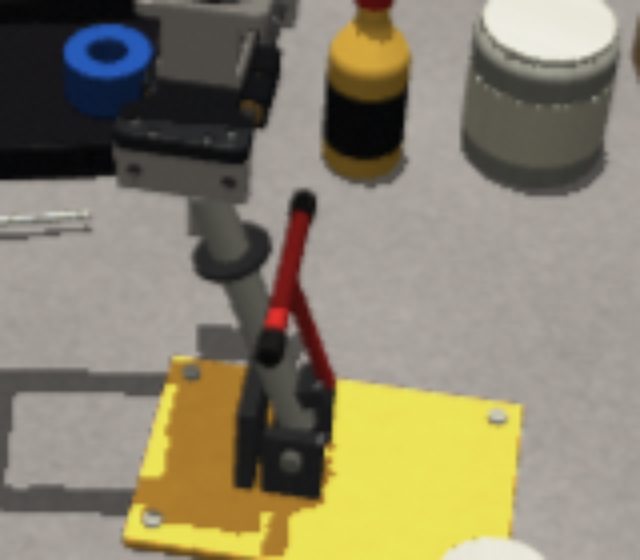

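The fingers are behind the far bar half, and the gripper body clears the post top. I'll push gently towards +x.

Emit:
step_arm([
  [[-10,0,0,0,0,0,0],[-8,0,0,0,0,0,0],[-6,0,0,0,0,0,0],[-4,0,0,0,0,0,0],[-4,0,0,0,0,0,0],[-4,0,0,0,0,0,0],[-4,0,0,0,0,0,0],[-4,0,0,0,0,0,0],[-4,0,0,0,0,0,0],[-4,0,0,0,0,0,0],[-4,0,0,0,0,0,0],[-4,0,0,0,0,0,0],[-4,0,0,0,0,0,0],[-4,0,0,0,0,0,0],[-4,0,0,0,0,0,0],[-4,0,0,0,0,0,0],[0,0,0,0,0,0,0],[0,0,0,0,0,0,0],[0,0,0,0,0,0,0]],
])

```text
time: 15.2
tool_pos: [0.6311, 0.0022, 0.345]
ee_rot: [-3.139, -0.003, 2.909]
wrist_force: [0.6, -0.3, -0.0]
width: 0.0004
finger_force: 0.0
```

Run:
```python
from h import *
o=robot.get_obs();print(o['time'],o['tool_pos'],o['ee_rot'],o['wrist_force'])
s=eyes.snapshot('side')
cv2.imwrite('pics/s5.png',cv2.resize(s['color'][180:320,280:440,::-1],None,fx=4,fy=4))
for j in(0,.32,.5,2.2):
  a=-.32+j; b=pc(-.32,.026,.03)+.085*np.array([np.sin(a),0,np.cos(a)]); print(j,proj(s,W(F,b)))
print(best(s,'kick_bar'))
```

```text
15.2 [0.6311 0.0022 0.345 ] [-3.1386 -0.0032  2.9094] [ 0.6349 -0.3219 -0.0073]
0 [350.9337 248.7995]
0.32 [363.156  249.0827]
0.5 [370.0632 250.5269]
2.2 [395.3268 289.0375]
{'xy': [397.2, 287.7], 'confidence': 0.6}
```

View pics/s5.png

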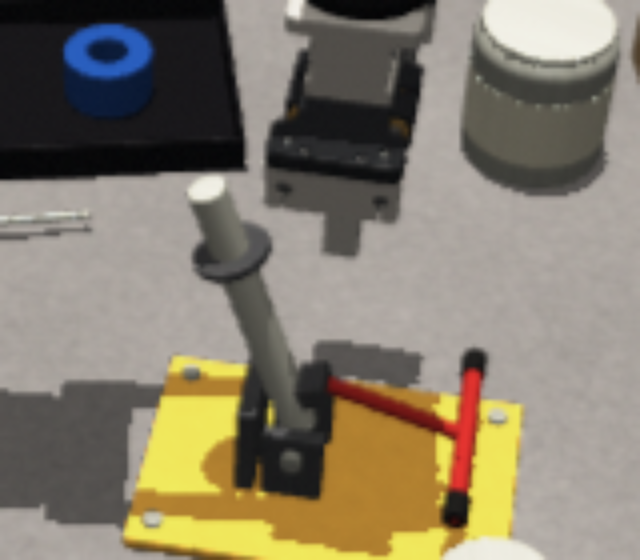

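The kickstand is down at its stop (bar at crop 465,435; the network agrees with the predicted 2.2 rad position), and the post is still on its rest. Next I grip the post top.

Run:
```python
from h import *
o=robot.get_obs()
V=R.from_euler('xyz',o['ee_rot'])
P1,M=toolpose(-.32,.245)
up=o['tool_pos']+[0,0,.11]
p,q=rows(o['tool_pos'],V,[(up,V),(P1,M),(toolpose(-.32,.166)[0],M)],45,.14)
```

```text
0,-0,-37,0,0,0
0,-0,-36,0,0,0
0.3,-0.3,-37,0,0,0
--
37,-10,2,-0.001,-0.081,0
38,-11,-1,-0.001,-0.081,0
37,-10,-5,-0.001,-0.081,0
36.7,-11,-7,-0,-0.08,0
--
-0,0,39,-0,-0,0
-0,0,40,-0,-0,0
--
```

Emit:
step_arm([
  [[0,0,-37,0,0,0,0],[0,0,-36,0,0,0,20],[0.3,-0.3,-37,0,0,0,40],[37,-10,2,-0.001,-0.081,0,60],[38,-11,-1,-0.001,-0.081,0,60],[37,-10,-5,-0.001,-0.081,0,60],[36.7,-11,-7,0,-0.08,0,60],[0,0,0,0,0,0,60],[0,0,0,0,0,0,60]],
])

```text
time: 16.42
tool_pos: [0.4763, -0.0043, 0.449]
ee_rot: [3.141, 0.321, 2.91]
wrist_force: [-0.7, -0.4, 0.1]
width: 0.0602
finger_force: 0.0
```

Run:
```python
from h import *
o=robot.get_obs();print(o['time'],o['tool_pos'],o['ee_rot'],o['width'])
P,M=toolpose(-.32,.166)
Rc=R.from_euler('xyz',o['ee_rot'])
print(Rc.inv().apply(P-o['tool_pos'])*1000,(Rc.inv()*M).as_rotvec())
s=eyes.snapshot('side');b=best(s,'post_top');print(b,proj(s,W(F,pc(-.32,0,.182))))
```

```text
16.425 [ 0.4763 -0.0043  0.449 ] [3.1413 0.321  2.9096] 0.06017555630735619
[ 0.6072 -0.0639 79.4199] [ 0.0003  0.001  -0.    ]
{'xy': [329.3, 226.2], 'confidence': 0.91} [330.6852 226.7999]
```

Emit:
step_arm([
  [[0,0,25,0,0,0,60],[0,0,25,0,0,0,60],[0,0,17,0,0,0,60],[0,0,12,0,0,0,60],[0,0,0,0,0,0,60],[0,0,0,0,0,0,45],[0,0,0,0,0,0,35],[0,0,0,0,0,0,30],[0,0,0,0,0,0,26],[0,0,0,0,0,0,26],[0,0,0,0,0,0,24]],
])

```text
time: 17.9
tool_pos: [0.5001, -0.01, 0.3733]
ee_rot: [-3.142, 0.32, 2.91]
wrist_force: [-0.2, 0.8, 0.4]
width: 0.0243
finger_force: 0.0
```

Well centred. Close the grip.

Emit:
step_arm([
  [[0,0,0,0,0,0,20],[0,0,0,0,0,0,16],[0,0,0,0,0,0,14],[0,0,0,0,0,0,14],[0,0,0,0,0,0,14]],
])

```text
time: 18.52
tool_pos: [0.5001, -0.0105, 0.3733]
ee_rot: [-3.14, 0.32, 2.91]
wrist_force: [-0.8, -5.0, 0.3]
width: 0.0217
finger_force: 30.0
```

Run:
```python
from h import *
o=robot.get_obs();print(o['time'],o['tool_pos'],o['ee_rot'],o['width'],o['wrist_force'],o['finger_force'])
Rc=R.from_euler('xyz',o['ee_rot'])
# tool-consistent arc: rotate about axle by .32 (foot y), constant per-row tool-frame twist
n=16
A=W(F,[0,0,.045]); yax=R.from_euler('z',F[2]).apply([0,1,0])
p=o['tool_pos']-0; Q=R.from_rotvec(yax*.32/n)
p1=A+Q.apply(p-A); print(Rc.inv().apply(p1-p)*1000,(Rc.inv()*Q*Rc).as_rotvec(), p-A)
```

```text
18.525 [ 0.5001 -0.0105  0.3733] [-3.1401  0.3196  2.9095] 0.021727274399847292 [-0.7816 -5.0447  0.2755] 29.999059438705444
[-6.916   0.0004  0.0672] [ 0.    0.02 -0.  ] [-0.1059  0.0245  0.3283]
```

Emit:
step_arm([
  [[-6.9,0,0.07,0,0.02,0,14],[-6.9,0,0.07,0,0.02,0,14],[-6.9,0,0.07,0,0.02,0,14],[-6.9,0,0.07,0,0.02,0,14],[-6.9,0,0.07,0,0.02,0,14],[-6.9,0,0.07,0,0.02,0,14],[-6.9,0,0.07,0,0.02,0,14],[-6.9,0,0.07,0,0.02,0,14]],
])

```text
time: 19.52
tool_pos: [0.5526, -0.0227, 0.3868]
ee_rot: [-3.141, 0.16, 2.909]
wrist_force: [-2.4, -4.5, 0.9]
width: 0.0218
finger_force: 30.0
```

Emit:
step_arm([
  [[-6.9,0,0.07,0,0.02,0,14],[-6.9,0,0.07,0,0.02,0,14],[-6.9,0,0.07,0,0.02,0,14],[-6.9,0,0.07,0,0.02,0,14],[-6.9,0,0.07,0,0.02,0,14],[-6.9,0,0.07,0,0.02,0,14],[-6.9,0,0.07,0,0.02,0,14],[-6.9,0,0.07,0,0.02,0,14],[0,0,0,0,0,0,14],[0,0,0,0,0,0,14],[0,0,0,0,0,0,14]],
])

```text
time: 20.9
tool_pos: [0.6061, -0.0353, 0.3915]
ee_rot: [-3.141, 0.001, 2.909]
wrist_force: [-0.2, -5.2, 4.3]
width: 0.0217
finger_force: 30.0
```

Run:
```python
from h import *
o=robot.get_obs();print(o['time'],o['tool_pos'],o['ee_rot'],o['width'],o['wrist_force'],o['wrist_torque'],o['finger_force'])
c,si=np.cos(F[2]),np.sin(F[2]);d=o['tool_pos']-np.array([F[0],F[1],0]);gp=o['tool_pos']-[0,0,.18]
print('foot xy',c*d[0]+si*d[1],-si*d[0]+c*d[1])
s=eyes.snapshot('side');t=eyes.snapshot('top')
im=s['color'][150:320,280:440,::-1];cv2.imwrite('pics/s6.png',cv2.resize(im,None,fx=3.5,fy=3.5))
for n,P in(('kick_bar',None),('kick_pivot',pc(0,.026,.03)),('tape_roll',None),('post_top',pc(0,0,.182))):
  print(n,best(s,n),P is not None and proj(s,W(F,P)))
for a in(-.05,0,.05):
  b=a+2.2;print(a,proj(s,W(F,pc(a,.026,.03)+.085*np.array([np.sin(b),0,np.cos(b)]))))
for n in('glue','spray_can','screwdriver','offcut'):
  print(n,(best(s,n) or {}).get('xy'))
```

```text
20.9 [ 0.6061 -0.0353  0.3915] [-3.1411  0.0009  2.9094] 0.02172318827822709 [-0.1766 -5.2437  4.3009] [-0.9723  0.2994 -0.0778] 30.00069111585617
foot xy 0.00020705009106070603 -0.00022553333496175873
kick_bar {'xy': [393.6, 296.8], 'confidence': 0.75} False
kick_pivot {'xy': [364.5, 274.3], 'confidence': 0.94} [365.5798 278.7757]
tape_roll {'xy': [309.2, 197.3], 'confidence': 0.58} False
post_top None [357.5523 227.1352]
-0.05 [393.9625 296.4994]
0 [393.389  297.7875]
0.05 [392.7202 299.0388]
glue [372.1, 218.3]
spray_can [391.7, 379.4]
screwdriver [264.7, 240.5]
offcut [256.8, 358.4]
```

View pics/s6.png

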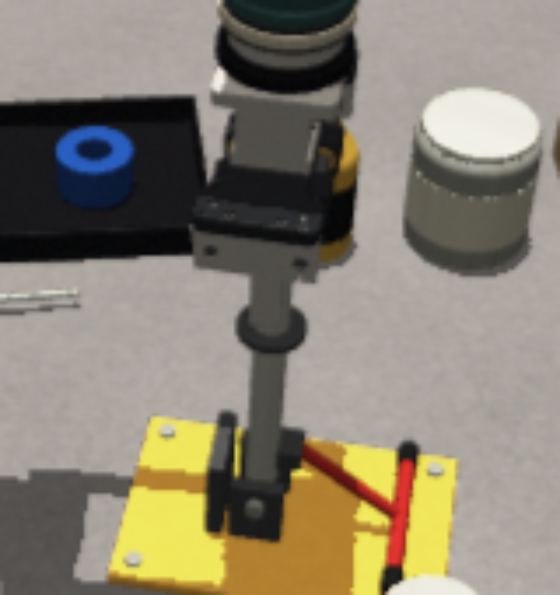

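The post is upright in the grip (collar at crop 270,328), the kickstand is down (bar at 400,515), the roll lies flat in the tray and the bystanders are unmoved. Handing in.

```bash
python3 -c "
from bench import robot
print(robot.close_job())"
```

```text
the job is handed in; nothing more can be done
None
```

The job is handed in after about 21 s: the tape roll lies flat in the tray, the kickstand is down at its stop, the post is held upright in the grip, and the bystanders are where they were.

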